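# Pull the fume box's vent flap shut with the hook pole

## Robot

A 7-joint arm with a two-finger parallel gripper is mounted at the origin on a cart in front of the work surface, level with it; the furniture and walls round the work are solid. World frame = base frame: x ahead of the robot, y to its left, z up, the work surface at z = 0. Lengths are in mm, angles in rad, forces in N, time in s.
With the tool pointing down it reaches from about 400 to 875 mm from the base axis. Payload 4.4 kg.
Tool frame: the origin (TCP) lies midway between the tips of the shut fingers; the grasp point (between the pads) lies 19 mm behind it; z points along the fingers, y is the line along which they close (so a half turn about z gives the same grasp; the last joint's range is limited). The gripper opens to 85 mm and grips with 20 to 120 N. Pads are 22 mm wide; open, the fingers measure 114 mm over their backs; the gripper's body (76 mm by 85 mm) begins 54 mm behind the grasp point. The pads swing forward as they close: fully open they stand 13 mm farther back than shut.
Start: joints at [1.062, 0.628, 0.038, 1.517, -0.027, 0.996, -0.02], TCP at [278.534, -587.313, 231.313] pointing down, gripper open.
Joint ranges: [-3.06, 3.06], [-0.37, 2.12], [-1.25, 1.32], [0.18, 2.47], [-1.1, 4.24], [0.23, 1.98], [-2.94, 2.94]. Speed limits (rad/s): [2.57, 2.57, 3.14, 3.14, 3.14, 3.14, 3.14].

## Interface

Orientations are given as a 3x3 rotation matrix whose columns are the frame's x, y, z axes.
In Python, from bench import read_state, vision, workorder gives the robot as it stands.
- The arm moves only by the shell command python3 -m crank 'ROWS'. ROWS is a JSON object of lists of equal length, an entry for each row: "rot": the turn, a rotation vector about the tool's x, y, z in degrees, a list of three; "dp": the shift along the tool's x, y, z in m, a list of three; "gripper": the opening, from 0 (shut) to 1 (fully open). A call has 1 to 12 rows; each row shifts and turns the commanded pose from where the row before left it, along the tool's axes as they then stand; what a row does not reach is not made up. A row lasts 1/10 s, in which the tool goes at most 50 mm and 8.59 degrees, less where a joint would pass 70% of its speed; a pose out of reach is approached as far as the arm can. A call is refused whole if a number of a shift passes 0.05 or a number of a turn 8.59, either way. A call with a gripper value outside its range is refused whole. The fingers move at their own pace and stop on an object; the grip force is fixed at half the most. Time passes only in rows, so rows that do not move let the fingers close. It gives the time, the measured TCP pose, the force, the opening and the grip force at its end, in the units of the state.
- read_state(): the state, without advancing time (a new reading comes with each control period).
- vision.get_image(name): name is "side" or "top"; returns a dict with "color" (420x560x3 uint8, red, green, blue), "z_map" (420x560 float32, mm along the optical axis (not along the pixel's ray), 0 where there is no reading), "mtx" (3x3 intrinsics, pixels), "eye" and "rotation" of the camera in the world. Camera axes: x right, y down, z forward; pixel columns grow to the right and rows downward; lengths in mm; the calibration is good to about 2 mm. A picture is of the moment at which its call begins.
- workorder.job_done(): hands the job in; it is judged then, once.
The state is a dict: "t": time; "joint_positions": joint angles; "qd": joint speeds; "joint_efforts": joint torques, N m; "position": TCP position; "tcp_rot": TCP orientation; "contact_force": force on the tool from outside, world axes, zero at the start; "torque": the same for the moment, N m; "width": finger opening in mm; "grip_force": force on a finger pad.
Only numpy, scipy, OpenCV 4.12 (cv2) and the standard library are available. Lean on these libraries where they do the work, as an engineer would, in place of code of your own. Each camera call takes 0.05 s, during which the arm holds its last target. There are 200 camera calls.

## Task

Take the hook pole off its rest, drop its hook down into the ring eye on the fume box's open vent flap, and gently pull the flap fully shut until its catch snaps and holds it. Then unhook the pole and lay it back on its rest as it lay before. Work the box only with the pole, never with the hand, do not force it, and leave the other things where they are.

Things in the scene. Friction and masses are not known exactly. Their poses are not given: they have to be found in the camera images.
- fume_box: Fixed grey sheet-metal fume box, 150 deep, 180 wide, 320 high, louvred below, duct collar on the roof. Origin on the worktop under the middle of its front face; +x runs into the box, z up. Vent opening in the upper front 160 wide, from 155 to 304 high. The pole may press or pull on box and flap with at most 22 N.
- vent_hinge (a point): Middle of the flap's hinge line: front face, 155 high, at the opening's lower edge; axes as the box's. Flap: aluminium, 154 wide, 136 high, 4 thick. Shut it stands upright in the opening; open it leans into the box by 0.45 to 0.68 rad. Spring and friction keep it open: it takes 2 to 5 N at the eye to pull it. Let go before the catch snaps, it springs part open again.
- vent_catch (a point): Ball catch under the lintel, over the +y end of the flap's top edge. It resists only over the last 4 mm of the eye's travel and snaps about 2 mm before shut; passing it takes about 14 N in all at the eye (hinge spring included), then the load drops at once. Behind it the flap stands upright on a rigid stop and stays.
- vent_eye (a point): Centre of the flap's ring eye: opening 18 across, 28 over all, round wire 5 thick; on the room side at mid-width, 85 above the hinge line and 18 in front of it when shut (240 high). The ring lies level when shut and turns with the flap, so its near rim is raised while open. z is the ring's axis; x points through the flap into the box.
- hook_pole: Loose hook pole, 0.15 kg. Origin at the grip centre on its axis; +x along it to the hook, z up as it lies. Square wooden handle 20 x 20 from 75 behind to 45 before the origin, brass ferrule 16 across, 8 long, then a steel rod 7 across to 210 before the origin, bent square down into a straight prong 6 across that ends 26 below the axis. It balances near the origin.
- hook_tip (a point): Round end of the hook's prong, at [210, 0, -26] mm in the pole's axes.
- pole_rest: Fixed wooden rest, base 200 x 56 x 10. Origin on the worktop under the lying pole's origin (the pole may start 8 mm off along x); +x as the pole's. The lying pole's axis is 75 high: its handle between flared cheeks 30 apart, tops 87 high, on a saddle 52 behind the origin (10 thick); its rod in an open V fork 100 before the origin (10 thick), arm tops 17 to each side, 86 high.
- doming: Bystander: steel doming cube, 46 a side, standing loose; origin under its middle.
- clamp: Bystander: wooden ring clamp, 26 x 148 x 23, lying loose; origin under its middle.
- eye_loupe: Bystander: small folding loupe, 24 x 59 x 13, lying loose; origin under its middle.

How it is judged:
By the outcome, as a careful person would: the job done as asked, in the order asked, and still so for the second after the job is handed in, with the robot touching nothing.
It also fails if it takes over 53 s, if anything falls off the work surface, if the arm or the gripper's body presses on something with over 40 N, if the wrist force passes 120 N, or if a joint passes its speed limit or range.

## Working session

There is one attempt and no reset: what is moved stays moved. The work goes in short steps, Python scripts to look and compute and a shell command to move; the robot and the scene stay as the last step left them, time stands still between calls to the robot, and variables do not carry over. Pictures are saved under pics/ and viewed, at most 11 in all, crops included, and the job is handed in when it is done.

```bash
mkdir -p pics; ls; python3 - <<'E'
from bench import read_state, vision
import cv2,numpy as np
s=read_state();print(s)
for n in("side","top"):
    d=vision.get_image(n);np.savez(f"/tmp/{n}0.npz",**d)
    cv2.imwrite(f"pics/{n}0.png",d["color"][:,:,::-1]);print(n,d["mtx"],d["eye"],d["rotation"])
E
```

```text
pics
{'t': 0.0, 'joint_positions': array([ 1.06223773,  0.62933314,  0.03844111,  1.51839884, -0.0269941 ,
        0.99625495, -0.01997581]), 'qd': array([-0.00052037, -0.00054478, -0.00053512, -0.00182874, -0.0004027 ,
        0.00044655, -0.0012162 ]), 'joint_efforts': array([ 2.48869592e-04, -5.63411880e+01,  1.22626193e+00, -1.93443114e+01,
        1.10197012e-02,  1.05005069e-02,  6.85685407e-06]), 'position': array([ 278.23831422, -586.74528787,  230.38760573]), 'tcp_rot': array([[ 9.03561486e-01,  4.28457644e-01, -8.29931526e-04],
       [ 4.28458447e-01, -9.03559919e-01,  1.68274402e-03],
       [-2.89083243e-05, -1.87605386e-03, -9.99998240e-01]]), 'contact_force': array([0.14715852, 0.10095682, 0.46299719]), 'torque': array([-0.0270663 , -0.02602035,  0.01115432]), 'grip_force': 0.0, 'width': 85.2168317063238}
side [[428.77067167   0.         284.18950356]
 [  0.         428.77067167 199.31781889]
 [  0.           0.           1.        ]] [102.94776678 454.47036385 600.14514162] [[-0.85326415 -0.24159406  0.46213915]
 [-0.52139046  0.41156251 -0.74750805]
 [-0.00960565 -0.87877677 -0.47713637]]
top [[522.46665453   0.         267.93333011]
 [  0.         522.46665453 207.84611201]
 [  0.           0.           1.        ]] [ 376.87859015 -233.02711164 1115.08881024] [[-0.01752506 -0.98584572  0.1667366 ]
 [-0.99983185  0.01637897 -0.0082464 ]
 [ 0.0053987  -0.16685309 -0.98596699]]
```

View pics/side0.png

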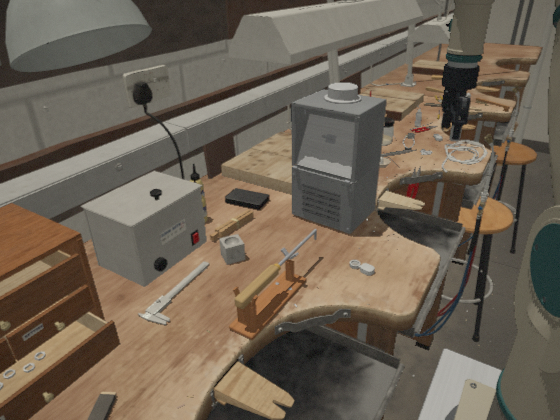

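View pics/top0.png

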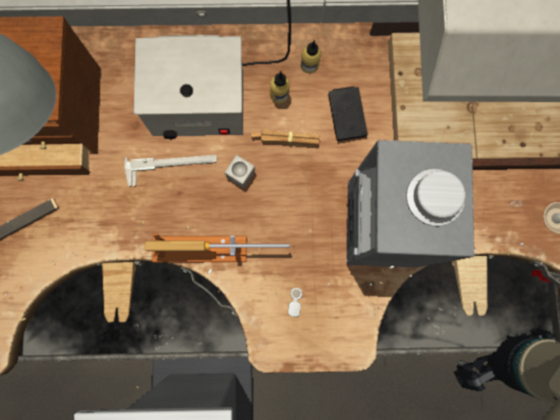

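The side view shows the grey box with its open flap at about (327,145), facing the camera. The pole runs from (240,300) to its hook at (316,234). In the top view the pole lies along y=246 from column 147 to 290, pointing at the box front at column ~355.

```bash
cat > h.py <<'E'
import numpy as np,cv2
from bench import read_state, vision
def cloud(d):
    z=d["z_map"].astype(float);v,u=np.mgrid[:z.shape[0],:z.shape[1]]
    K=d["mtx"];c=np.stack([(u-K[0,2])/K[0,0]*z,(v-K[1,2])/K[1,1]*z,z],-1)
    P=c@d["rotation"].T+d["eye"];P[z==0]=np.nan;return P
def ray(d,u,v,h):
    K=d["mtx"];r=d["rotation"]@np.array([(u-K[0,2])/K[0,0],(v-K[1,2])/K[1,1],1])
    return d["eye"]+r*(h-d["eye"][2])/r[2]
def proj(d,p):
    c=d["rotation"].T@(np.array(p)-d["eye"]);K=d["mtx"];return (K@(c/c[2]))[:2]
def tri(d1,p1,d2,p2):
    A=[];o=[d1["eye"],d2["eye"]];r=[]
    for d,p in((d1,p1),(d2,p2)):
        r.append(d["rotation"]@np.array([(p[0]-d["mtx"][0,2])/d["mtx"][0,0],(p[1]-d["mtx"][1,2])/d["mtx"][1,1],1]))
    s=np.linalg.lstsq(np.array([r[0],-r[1]]).T,o[1]-o[0],rcond=None)[0]
    a,b=o[0]+s[0]*r[0],o[1]+s[1]*r[1];return (a+b)/2,np.linalg.norm(a-b)
E
python3 - <<'E'
from h import *
np.set_printoptions(precision=1,suppress=True)
t=dict(np.load("/tmp/top0.npz"));s=dict(np.load("/tmp/side0.npz"))
T=cloud(t);S=cloud(s)
# roof
m=(abs(T[...,2]-320)<8);m[:,:340]=0;m[:,480:]=0;m[:130]=0;m[275:]=0
p=T[m];r=cv2.minAreaRect(p[:,:2].astype(np.float32));print("roof",r,cv2.boxPoints(r),np.median(p[:,2]))
# front face from side
Q=S.reshape(-1,3);
for v in(120,140,160,170,180,190,200,210):
    print(v,[ (u,S[v,u].round(0).tolist()) for u in (298,305,315,325,335,345,350)])
# pole in top
print("tablez",np.nanmedian(T[180:230,280:330,2]))
m=(T[...,2]>60)&(T[...,2]<95);m[:,:130]=0;m[:,310:]=0;m[:225]=0;m[265:]=0
p=T[m];print("pole z",np.percentile(p[:,2],[5,50,95]));
for u in range(142,296,6):
    k=m[:,u]; 
    if k.any(): print(u,T[k,u].mean(0),k.sum())
E
python3 -c "
import cv2
a=cv2.imread('pics/side0.png');b=cv2.imread('pics/top0.png')
x=cv2.resize(a[85:235,280:400],None,fx=4,fy=4,interpolation=2);y=cv2.resize(a[215:340,220:330],None,fx=2.8,fy=2.8,interpolation=2)
c=__import__('numpy').zeros((600,800,3),'u1');c[:,:480]=x;c[:350,480:788]=y[:, :308];y=cv2.resize(b[220:275,140:300],None,fx=2,fy=2);c[360:470,480:800]=y
cv2.imwrite('pics/z0.png',c)"
```

```text
roof ((525.8019409179688, -483.4075622558594), (150.69786071777344, 180.57272338867188), 86.53569030761719) [[ 431.1 -553.2]
 [ 611.4 -564.1]
 [ 620.5 -413.7]
 [ 440.2 -402.7]] 318.96253452243457
120 [(298, [614.0, -442.0, 264.0]), (305, [611.0, -473.0, 256.0]), (315, [581.0, -470.0, 262.0]), (325, [555.0, -472.0, 265.0]), (335, [527.0, -472.0, 270.0]), (345, [538.0, -558.0, 244.0]), (350, [523.0, -554.0, 247.0])]
140 [(298, [615.0, -443.0, 211.0]), (305, [596.0, -447.0, 213.0]), (315, [569.0, -449.0, 218.0]), (325, [540.0, -446.0, 224.0]), (335, [514.0, -448.0, 228.0]), (345, [489.0, -450.0, 232.0]), (350, [475.0, -447.0, 236.0])]
160 [(298, [601.0, -420.0, 167.0]), (305, [581.0, -420.0, 172.0]), (315, [555.0, -425.0, 176.0]), (325, [527.0, -424.0, 182.0]), (335, [501.0, -425.0, 187.0]), (345, [476.0, -428.0, 191.0]), (350, [463.0, -428.0, 194.0])]
170 [(298, [596.0, -412.0, 144.0]), (305, [575.0, -411.0, 149.0]), (315, [556.0, -428.0, 147.0]), (325, [521.0, -414.0, 160.0]), (335, [496.0, -416.0, 165.0]), (345, [469.0, -415.0, 172.0]), (350, [457.0, -417.0, 174.0])]
180 [(298, [596.
[... 879 characters left out ...]
e z [76.1 84.2 88.5]
148 [480.6  -3.9  85.8] 11
154 [481.2 -15.4  84.6] 22
160 [482.6 -26.6  81.6] 13
166 [479.9 -39.4  86.4] 11
172 [479.8 -51.1  85.8] 11
178 [479.6 -62.9  85.4] 11
184 [479.4 -74.7  85.5] 11
190 [479.2 -86.6  85.6] 11
196 [479.1 -98.3  84.6] 11
202 [ 478.8 -110.3   86. ] 11
208 [ 477.9 -121.7   82.4] 8
214 [ 479.1 -133.2   78.4] 3
220 [ 479.  -145.1   77.8] 3
226 [ 478.6 -157.1   79.7] 3
232 [ 479.2 -169.1   81.2] 20
238 [ 478.2 -180.9   78.8] 3
244 [ 478.  -192.9   79.5] 3
250 [ 477.6 -204.8   80.9] 3
256 [ 477.5 -216.7   80.4] 3
262 [ 477.3 -228.6   79.9] 3
268 [ 477.  -240.5   80.8] 3
274 [ 477.  -252.4   78.7] 3
280 [ 476.8 -264.4   78.6] 3
286 [ 476.5 -276.3   79.6] 3
```

View pics/z0.png

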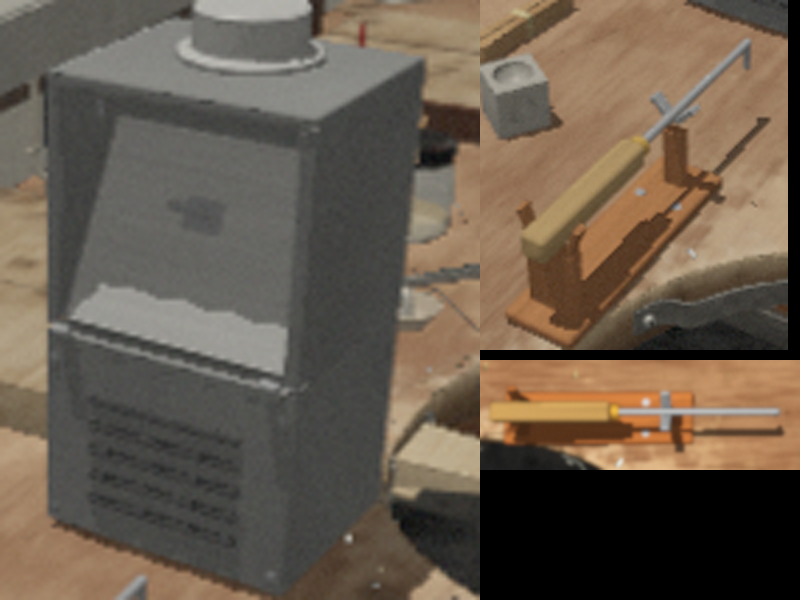

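```bash
python3 -m crank '{"rot":[[0,0,-8],[0,0,-8],[0,0,-8],[0,0,-8],[0,0,-8],[0,0,-8],[0,0,-8],[0,0,-7.8]],"dp":[[0,0,0],[0,0,0],[0,0,0],[0,0,0],[0,0,0],[0,0,0],[0,0,0],[0,0,0]],"gripper":[1,1,1,1,1,1,1,1]}'
python3 - <<'E'
from h import *
np.set_printoptions(precision=2,suppress=True)
t=dict(np.load("/tmp/top0.npz"));s=dict(np.load("/tmp/side0.npz"))
T=cloud(t);S=cloud(s)
# pole ends via colours
row=t["color"][244:249].astype(int).mean(0)
for u in list(range(141,152))+list(range(204,214))+list(range(283,296)): print(u,row[u].round(),end=" ")
print()
# flap fit
F=np.array([530.3,-408.2,0]);X=np.array([-.0604,-.998,0]);Y=np.array([.998,-.0604,0])
m=np.zeros(S.shape[:2],bool);m[112:170,300:356]=1
L=np.stack([(S-F)@X,(S-F)@Y,S[...,2]],-1)
for v in range(112,172,4):
  print(v,[("%d,%d"%(L[v,u,0],L[v,u,2])) for u in range(308,354,4)])
g=m&(L[...,0]>15)&(L[...,2]>165)&(L[...,2]<290)&(abs(L[...,1])<70)
th=np.arctan2(L[g][:,0],L[g][:,2]-155);print("theta",np.percentile(th,[10,25,50,75,90]))
E
```

```text
t: 0.9
position: [278.3, -587.0, 230.8]
tcp_rot: [[0.009, 1.0, -0.0], [1.0, -0.009, 0.001], [0.001, -0.0, -1.0]]
contact_force: [0.5, -0.2, 0.4]
width: 85.2
grip_force: 0.0
141 [207. 168. 125.] 142 [209. 169. 127.] 143 [208. 168. 125.] 144 [202. 161. 109.] 145 [203. 160.  95.] 146 [210. 165.  94.] 147 [212. 167.  95.] 148 [212. 167.  95.] 149 [212. 167.  95.] 150 [212. 167.  95.] 151 [211. 167.  94.] 204 [160. 121.  63.] 205 [185. 138.  55.] 206 [214. 162.  56.] 207 [218. 167.  56.] 208 [208. 159.  67.] 209 [187. 150. 107.] 210 [177. 152. 134.] 211 [181. 155. 139.] 212 [183. 155. 138.] 213 [182. 156. 139.] 283 [169. 154. 143.] 284 [169. 153. 142.] 285 [169. 154. 142.] 286 [166. 152. 142.] 287 [161. 149. 141.] 288 [158. 144. 134.] 289 [158. 132. 115.] 290 [167. 124.  93.] 291 [172. 122.  82.] 292 [167. 116.  78.] 293 [161. 111.  74.] 294 [163. 113.  76.] 295 [167. 116.  78.] 
112 ['73,273', '95,267', '110,264', '132,258', '3,305', '1,308', '0,310', '-1,312', '0,313', '1,314', '2,316', '3,317']
116 ['75,262', '61,269', '60,271', '63,272', '143,245', '145,247', '148,247', '147,250', '14
[... 987 characters left out ...]
, '32,212', '35,213', '34,215', '34,218', '36,219']
152 ['22,188', '23,191', '22,193', '24,195', '25,197', '25,200', '26,202', '29,203', '29,205', '31,207', '33,208', '33,211']
156 ['15,181', '16,183', '18,185', '20,186', '21,189', '21,191', '21,194', '23,195', '24,198', '24,200', '27,201', '25,204']
160 ['11,172', '13,174', '12,177', '16,178', '17,180', '16,183', '16,186', '17,188', '22,188', '22,190', '25,192', '24,194']
164 ['7,163', '7,166', '11,167', '11,170', '12,172', '12,175', '14,177', '15,179', '16,180', '18,182', '20,184', '0,197']
168 ['16,147', '4,157', '5,159', '7,161', '9,163', '7,166', '11,167', '10,171', '10,173', '13,174', '13,177', '0,186']
theta [0.49 0.5  0.52 0.54 0.59]
```

```bash
python3 -m crank '{"rot":[[0,0,0],[0,0,0],[0,0,0],[0,0,0],[0,0,0],[0,0,0],[0,0,0],[0,0,0],[0,0,0],[0,0,0],[0,0,0],[0,0,0]],"dp":[[0.042,0.005,0],[0.042,0.005,0],[0.042,0.005,0],[0.042,0.005,0],[0.042,0.005,0],[0.042,0.025,0],[0.042,0.025,0],[0.042,0.025,0],[0.042,0.025,0],[0.042,0.025,0],[0.042,0.025,0],[0.042,0.025,0]],"gripper":[1,1,1,1,1,1,1,1,1,1,1,1]}'
```

```text
t: 2.1
position: [486.4, -84.6, 231.2]
tcp_rot: [[0.015, 1.0, -0.0], [1.0, -0.015, -0.0], [-0.0, -0.0, -1.0]]
contact_force: [1.0, -0.5, -0.3]
width: 85.5
grip_force: 0.0
```

```bash
python3 -m crank '{"rot":[[0,0,0],[0,0,0],[0,0,0],[0,0,0],[0,0,0],[0,0,0],[0,0,0]],"dp":[[0.014,-0.007,0],[0,0,0.035],[0,0,0.04],[0,0,0.04],[0,0,0.035],[0,0,0.027],[0,0,0]],"gripper":[1,1,1,1,1,1,1]}'
python3 - <<'E'
from h import *
for n in("side","top"):
    d=vision.get_image(n);cv2.imwrite(f"pics/{n}1.png",cv2.resize(d["color"][200:340,150:360] if n=="side" else d["color"][200:300,130:310],None,fx=3,fy=3)[:,:,::-1])
    print(n,proj(d,[479.5,-70.5,85]))
s=read_state();print(s["position"])
E
```

```text
t: 2.8
position: [475.9, -72.3, 51.4]
tcp_rot: [[0.014, 1.0, -0.007], [1.0, -0.014, 0.0], [0.0, -0.007, -1.0]]
contact_force: [-0.2, -0.6, 0.9]
width: 85.2
grip_force: 0.0
side [261.68251819 276.21392613]
top [181.88959391 245.01062176]
[478.56929839 -72.31079371  54.42899443]
```

View pics/side1.png

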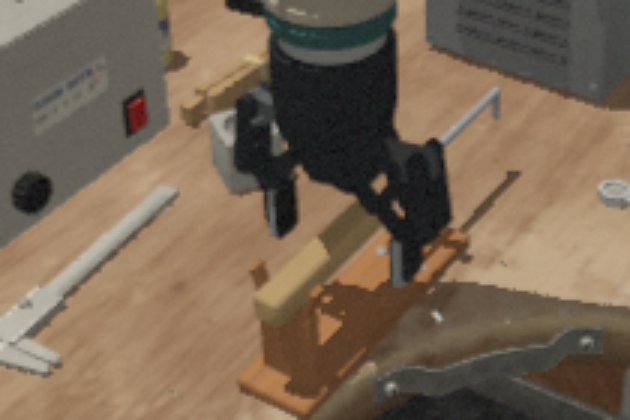

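The fingers straddle the handle at mid-length, clear of the rest. Closing.

```bash
python3 -m crank '{"rot":[[0,0,0],[0,0,0],[0,0,0],[0,0,0],[0,0,0],[0,0,0],[0,0,0],[0,0,0],[0,0,0]],"dp":[[0,0.001,0],[0,0,0],[0,0,0],[0,0,0],[0,0,0],[0,0,0],[0,0,0],[0,0,0],[0,0,0]],"gripper":[0,0,0,0,0,0,0,0,0]}'; python3 -c "
from bench import read_state as r
s=r();print(s['position'],s['tcp_rot'],s['torque'])"
```

```text
t: 3.8
position: [479.7, -72.3, 55.0]
tcp_rot: [[0.017, 1.0, -0.0], [1.0, -0.017, -0.0], [-0.0, -0.0, -1.0]]
contact_force: [-2.2, 0.6, 6.9]
width: 19.4
grip_force: 58.3
[479.7416404  -72.31653108  55.02264294] [[ 1.65657996e-02  9.99862770e-01 -1.21965624e-04]
 [ 9.99862751e-01 -1.65658275e-02 -2.30913338e-04]
 [-2.32902111e-04 -1.18123620e-04 -9.99999966e-01]] [ 0.12444064  0.34842772 -0.42682066]
```

```bash
python3 -m crank '{"rot":[[0,0,0],[0,0,0],[0,0,0],[0,0,0],[0,0,0],[0,0,0],[0,0,0],[0,0,2.63],[0,0,0],[0,0,0],[0,0,0],[0,0,0]],"dp":[[0,0,-0.01],[0,0,-0.03],[0,0,-0.035],[0,0,-0.04],[0,0,-0.04],[0,0,-0.035],[0,0,-0.02],[0,0,0],[-0.026,0.024,0],[-0.026,0.024,0],[-0.026,0.022,0],[0,0,0]],"gripper":[0,0,0,0,0,0,0,0,0,0,0,0]}'
python3 - <<'E'
from h import *
for n in("side","top"):
    d=vision.get_image(n);np.savez(f"/tmp/{n}2.npz",**d)
    c=d["color"][80:320,190:400] if n=="side" else d["color"][110:290,200:480]
    cv2.imwrite(f"pics/{n}2.png",cv2.resize(c,None,fx=2.5,fy=2.5,interpolation=2)[:,:,::-1])
s=read_state();print(s["position"],s["tcp_rot"],s["contact_force"])
P=s["position"]+np.array([0,0,20]);tx=s["tcp_rot"][:,0]
for k,q in(("hookaxis",P-tx*(211.8)),("tip",P-tx*211.8+[0,0,-26]),("eye",[528.8,-432.7,238.4])):print(k,q,[proj(dict(np.load(f"/tmp/{n}2.npz")),q) for n in("side","top")])
E
python3 -c "
import cv2,numpy as np
a=cv2.imread('pics/side2.png');b=cv2.imread('pics/top2.png');print(a.shape,b.shape)"
```

```text
t: 5.0
position: [546.8, -159.3, 264.3]
tcp_rot: [[0.066, 0.998, 0.002], [0.998, -0.066, -0.003], [-0.002, 0.002, -1.0]]
contact_force: [-1.5, 0.2, -1.7]
width: 19.1
grip_force: 59.1
[ 544.67730096 -154.55742107  264.17571896] [[ 6.14526841e-02  9.98109476e-01 -1.02008279e-03]
 [ 9.98109836e-01 -6.14520599e-02  6.32406132e-04]
 [ 5.68524365e-04 -1.05701772e-03 -9.99999280e-01]] [ 0.22759437  0.49382684 -1.70918793]
hookaxis [ 531.66162247 -365.9570843   284.0553055 ] [array([313.15082247, 126.47930947]), array([345.54221252, 197.90090916])]
tip [ 531.66162247 -365.9570843   258.0553055 ] [array([312.89205951, 137.45813404]), array([343.17631561, 200.79283435])]
eye [528.8, -432.7, 238.4] [array([326.82379386, 136.98275558]), array([380.61576364, 203.88186567])]
(600, 525, 3) (450, 700, 3)
```

View pics/side2.png

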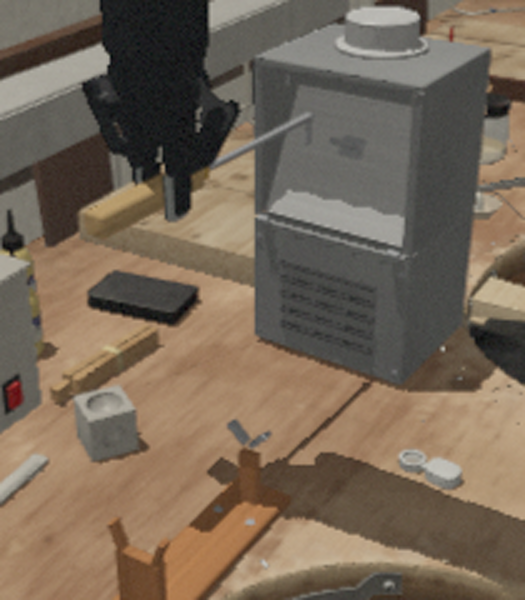

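View pics/top2.png

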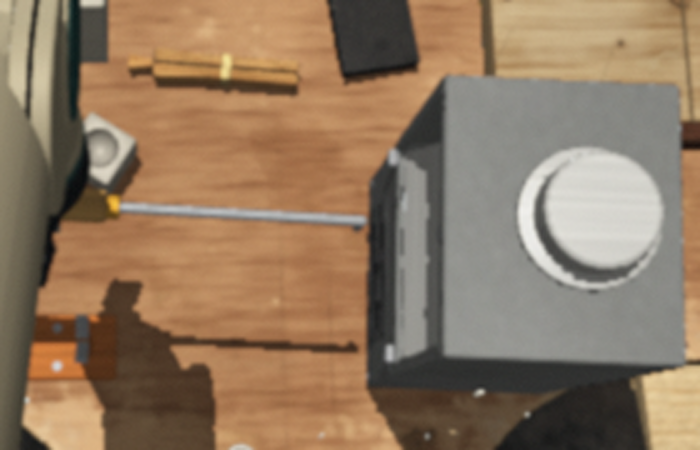

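Side view: the hook bend is at crop (308,117) and its tip at (308,138), as predicted. The eye with its post is the dark blob at crop (335–365,135–158). In the top view the hook end is at crop (363,221), with the pole aligned to the box.

```bash
python3 - <<'E'
from h import *
np.set_printoptions(precision=1,suppress=True)
F=np.array([530.3,-408.2,0]);X=np.array([-.0604,-.998,0]);Y=np.array([.998,-.0604,0])
for f in ("side0","side2"):
    S=cloud(dict(np.load(f"/tmp/{f}.npz")));L=np.stack([(S-F)@X,(S-F)@Y,S[...,2]],-1)
    h=L[...,2]-155;pl=L[...,0]*np.cos(.495)-h*np.sin(.495)
    m=(pl<-6)&(pl>-36)&(h>75)&(h<98)&(abs(L[...,1])<40)&(L[...,0]>5);m[:,:316]=0
    v,u=np.where(m)
    for a,b in zip(u,v):print((a,b),L[b,a],end=" ")
    print()
E
```

```text
(np.int64(323), np.int64(135)) [ 13.9   4.7 245.7] (np.int64(324), np.int64(135)) [ 15.8   3.  245.5] (np.int64(322), np.int64(136)) [ 14.9   7.9 242.3] (np.int64(323), np.int64(136)) [ 11.9   3.5 244. ] (np.int64(324), np.int64(136)) [ 11.9   0.7 244.6] (np.int64(325), np.int64(136)) [  9.5  -3.4 246.2] (np.int64(326), np.int64(136)) [ 14.4  -3.3 244.7] (np.int64(327), np.int64(136)) [ 14.4  -6.1 245.2] (np.int64(328), np.int64(136)) [ 16.8  -7.4 244.7] (np.int64(323), np.int64(137)) [ 17.8   6.7 239.1] (np.int64(324), np.int64(137)) [ 10.6  -0.1 242.7] (np.int64(325), np.int64(137)) [ 10.7  -2.8 243.2] (np.int64(326), np.int64(137)) [ 12.3  -4.6 243. ] (np.int64(327), np.int64(137)) [ 11.7  -7.6 243.8] (np.int64(328), np.int64(137)) [ 12.3 -10.  244.2] (np.int64(329), np.int64(137)) [ 19.4  -8.8 241.7] (np.int64(330), np.int64(137)) [ 15.1 -13.8 244.1] (np.int64(331), np.int64(137)) [ 20.5 -13.6 242.3] (np.int64(326), np.int64(138)) [ 29.1   4.7 233.4] (np.int64(327), np.int64(138)) [ 29.    1.9 234. ] (np.int64(328), np.int64(138)) [ 13.7  -9.3 241.1] (np.int64(329), np.int64(138)
[... 1158 characters left out ...]
), np.int64(137)) [ 14.2 -11.6 243.9] (np.int64(330), np.int64(137)) [ 17.8 -12.4 242.9] (np.int64(331), np.int64(137)) [ 19.3 -14.2 242.8] (np.int64(326), np.int64(138)) [ 28.3   4.2 233.8] (np.int64(327), np.int64(138)) [ 29.1   1.9 234. ] (np.int64(328), np.int64(138)) [ 17.2  -7.4 239.6] (np.int64(329), np.int64(138)) [ 16.2 -10.7 240.6] (np.int64(330), np.int64(138)) [ 18.  -12.4 240.4] (np.int64(331), np.int64(138)) [ 17.3 -15.5 241.2] (np.int64(332), np.int64(138)) [ 23.9 -14.6 239. ] (np.int64(329), np.int64(139)) [ 31.3  -2.5 231.7] (np.int64(330), np.int64(139)) [ 32.1  -4.8 231.9] (np.int64(331), np.int64(139)) [ 28.9  -9.3 233.8] (np.int64(332), np.int64(139)) [ 22.8 -15.3 236.9]
```

```bash
python3 -m crank '{"rot":[[0,0,0],[0,0,0],[0,0,0],[0,0,0],[0,0,0],[0,0,0]],"dp":[[-0.01,-0.0013,0],[-0.02,0,0],[-0.02,0,0],[-0.0165,0,0],[0,0,0],[0,0,0]],"gripper":[0,0,0,0,0,0]}'
python3 - <<'E'
from h import *
np.set_printoptions(precision=1,suppress=True)
d=vision.get_image("side");np.savez("/tmp/side3.npz",**d)
cv2.imwrite("pics/side3.png",cv2.resize(d["color"][100:170,285:365],None,fx=7.5,fy=7.5,interpolation=2)[:,:,::-1])
s=read_state();P=s["position"]+np.array([0,0,20]);tx=s["tcp_rot"][:,0];print(s["position"],s["contact_force"])
for q in(P-tx*211.8,P-tx*211.8+[0,0,-26],[526.3,-432.6,238.4]):p=proj(d,q);print(q,p,(p-[285,100])*7.5)
E
```

```text
t: 5.7
position: [539.6, -219.9, 264.4]
tcp_rot: [[0.06, 0.998, -0.0], [0.998, -0.06, 0.001], [0.001, -0.0, -1.0]]
contact_force: [0.4, 0.9, -1.1]
width: 19.2
grip_force: 59.1
[ 539.9 -219.2  264.4] [-0.1  0.4 -1.6]
[ 527.4 -430.6  284.2] [327.7 118.9] [320.2 141.8]
[ 527.4 -430.6  258.2] [327.3 129.5] [317.1 221.1]
[526.3, -432.6, 238.4] [327.7 137.2] [320.5 278.8]
```

View pics/side3.png

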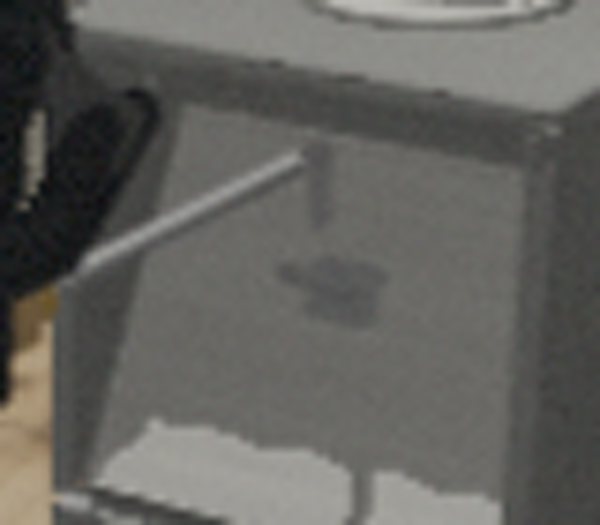

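The prong hangs at crop (318,145–225), directly above the ring, whose arc spans about crop x 278–360 at y≈280. I'll go 2 mm deeper and then down in small steps.

```bash
python3 -m crank '{"rot":[[0,0,0],[0,0,0],[0,0,0],[0,0,0],[0,0,0]],"dp":[[-0.002,-0.0005,0],[0,0,0.006],[0,0,0.006],[0,0,0.005],[0,0,0]],"gripper":[0,0,0,0,0]}'
```

```text
t: 6.25
position: [538.6, -222.2, 246.1]
tcp_rot: [[0.06, 0.998, -0.002], [0.998, -0.06, 0.001], [0.001, -0.002, -1.0]]
contact_force: [-0.2, 0.7, 0.4]
width: 19.2
grip_force: 59.1
```

```bash
python3 -m crank '{"rot":[[0,0,0],[0,0,0],[0,0,0],[0,0,0]],"dp":[[0,0,0.004],[0,0,0.004],[0,0,0.004],[0,0,0]],"gripper":[0,0,0,0]}'; python3 - <<'E'
from h import *
np.set_printoptions(precision=2,suppress=True)
s=read_state();P=s["position"]+np.array([0,0,20]);tx=s["tcp_rot"][:,0];print(s["position"],s["contact_force"],s["torque"],P-tx*211.8)
E
```

```text
t: 6.65
position: [538.9, -222.4, 234.7]
tcp_rot: [[0.06, 0.998, -0.001], [0.998, -0.06, 0.0], [0.0, -0.001, -1.0]]
contact_force: [0.3, 0.1, -1.9]
width: 19.3
grip_force: 59.1
[ 538.87 -222.45  234.65] [ 0.28  0.09 -1.92] [0.01 0.02 0.03] [ 526.07 -433.86  254.57]
```

```bash
python3 -m crank '{"rot":[[0,0,0],[0,0,0],[0,0,0],[0,0,0],[0,0,0],[0,0,0]],"dp":[[0.002,0,0],[0.002,0,0],[0.002,0,0],[0.002,0,0],[0.002,0,0],[0,0,0]],"gripper":[0,0,0,0,0,0]}'; python3 - <<'E'
from h import *
np.set_printoptions(precision=2,suppress=True)
s=read_state();P=s["position"]+np.array([0,0,20]);tx=s["tcp_rot"][:,0];print(s["position"],s["contact_force"],s["torque"],P-tx*211.8)
E
```

```text
t: 7.25
position: [539.9, -212.4, 235.5]
tcp_rot: [[0.06, 0.998, 0.0], [0.998, -0.06, -0.0], [-0.0, 0.0, -1.0]]
contact_force: [0.0, -1.0, 0.2]
width: 18.9
grip_force: 59.2
[ 539.94 -212.36  235.52] [ 0.02 -1.04  0.18] [-0.51  0.13 -0.06] [ 527.2  -423.78  255.56]
```

```bash
python3 - <<'E'
from h import *
np.set_printoptions(precision=3,suppress=True)
d=vision.get_image("side");np.savez("/tmp/side4.npz",**d)
cv2.imwrite("pics/side4.png",cv2.resize(d["color"][100:170,285:365],None,fx=7.5,fy=7.5,interpolation=2)[:,:,::-1])
F=np.array([530.3,-408.2,0]);X=np.array([-.0604,-.998,0]);Y=np.array([.998,-.0604,0])
for f in ("side2","side4"):
    S=cloud(dict(np.load(f"/tmp/{f}.npz")));L=np.stack([(S-F)@X,(S-F)@Y,S[...,2]],-1)[118:165,300:352].reshape(-1,3)
    g=(L[:,2]>170)&(L[:,2]<275)&(abs(L[:,1])<70)
    print(np.percentile(np.arctan2(L[g][:,0],L[g][:,2]-155),[25,40,50,60,75]))
s=read_state();print(s["contact_force"],s["torque"])
E
```

```text
[0.498 0.509 0.516 0.525 0.544]
[0.4   0.411 0.418 0.426 0.443]
[-0.184 -1.883  0.614] [-0.597  0.079 -0.031]
```

View pics/side4.png

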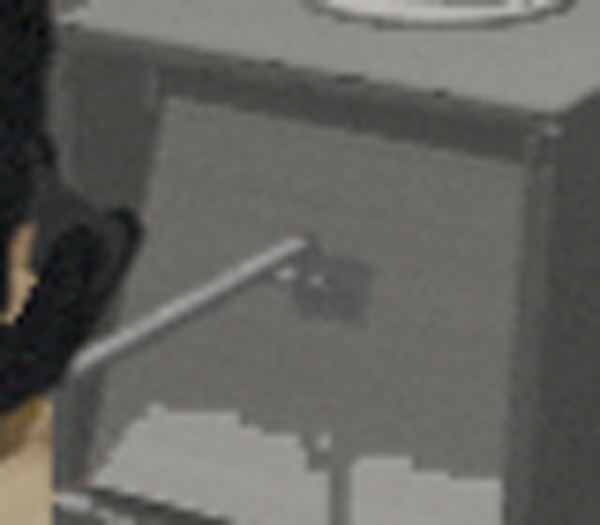

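Side view: the prong is inside the ring (crop ~(318,270)) and the flap has followed, closing by about 0.10 rad. Continuing.

```bash
python3 -m crank '{"rot":[[0,0,0],[0,0,0],[0,0,0],[0,0,0],[0,0,0],[0,0,0],[0,0,0],[0,0,0]],"dp":[[0.002,0,0],[0.002,0,0],[0.002,0,0],[0.002,0,0],[0.002,0,0],[0.002,0,0],[0.002,0,0],[0,0,0]],"gripper":[0,0,0,0,0,0,0,0]}'; cat > st.py <<'E'
from h import *
import sys
np.set_printoptions(precision=3,suppress=True)
F=np.array([530.3,-408.2,0]);X=np.array([-.0604,-.998,0]);Y=np.array([.998,-.0604,0])
s=read_state();print(s["position"],s["contact_force"],s["torque"],"along",s["contact_force"]@X)
P=s["position"]+np.array([0,0,20])-s["tcp_rot"][:,0]*211.8;print("prong local",(P-F)@X,(P-F)@Y,P[2])
d=vision.get_image("side");S=cloud(d)
L=np.stack([(S-F)@X,(S-F)@Y,S[...,2]],-1)[114:165,300:352].reshape(-1,3)
g=(L[:,2]>170)&(L[:,2]<275)&(abs(L[:,1])<70)
print("theta",np.percentile(np.arctan2(L[g][:,0],L[g][:,2]-155),[25,40,50]))
E
python3 st.py
```

```text
t: 8.1
position: [540.8, -198.0, 235.3]
tcp_rot: [[0.06, 0.998, 0.0], [0.998, -0.06, 0.0], [0.0, 0.0, -1.0]]
contact_force: [0.0, -2.5, -0.1]
width: 19.2
grip_force: 59.2
[ 540.779 -197.992  235.345] [ 0.049 -2.519 -0.128] [-0.721  0.035 -0.017] along 2.5106122151808563
prong local 1.343050025335512 -2.1120652670020186 255.2502062315635
theta [0.241 0.254 0.26 ]
```

```bash
python3 -m crank '{"rot":[[0,0,0],[0,0,0],[0,0,0],[0,0,0],[0,0,0],[0,0,0],[0,0,0],[0,0,0]],"dp":[[0.002,0,0],[0.002,0,0],[0.002,0,0],[0.002,0,0],[0.002,0,0],[0.0015,0,0],[0.001,0,0],[0,0,0]],"gripper":[0,0,0,0,0,0,0,0]}'; python3 st.py
```

```text
t: 8.95
position: [541.4, -185.8, 235.2]
tcp_rot: [[0.06, 0.998, -0.0], [0.998, -0.06, 0.0], [0.0, -0.0, -1.0]]
contact_force: [0.3, -3.3, -3.1]
width: 19.3
grip_force: 58.9
[ 541.374 -185.818  235.203] [ 0.267 -3.312 -3.072] [-0.512 -0.12   0.07 ] along 3.28939572261937
prong local -10.843024106857374 -2.338486507255461 255.1365831765825
theta [0.105 0.117 0.124]
```

```bash
python3 -m crank '{"rot":[[0,0,0],[0,0,0],[0,0,0],[0,0,0],[0,0,0],[0,0,0]],"dp":[[0.001,0,0],[0.001,0,0],[0.001,0,0],[0.001,0,0],[0.0005,0,0],[0,0,0]],"gripper":[0,0,0,0,0,0]}'; python3 st.py
```

```text
t: 9.6
position: [541.6, -181.8, 235.2]
tcp_rot: [[0.061, 0.998, -0.0], [0.998, -0.061, -0.0], [-0.0, -0.0, -1.0]]
contact_force: [0.3, -5.9, -4.0]
width: 19.0
grip_force: 58.7
[ 541.613 -181.809  235.216] [ 0.329 -5.864 -4.006] [-0.56  -0.137  0.154] along 5.832849082464496
prong local -14.858174522467438 -2.4198580630787796 255.26469820318198
theta [0.06  0.07  0.077]
```

```bash
python3 -m crank '{"rot":[[0,0,0],[0,0,0],[0,0,0]],"dp":[[0.0005,0,0],[0.0005,0,0],[0,0,0]],"gripper":[0,0,0]}'; python3 st.py
```

```text
t: 9.95
position: [541.6, -181.6, 235.2]
tcp_rot: [[0.061, 0.998, -0.0], [0.998, -0.061, -0.001], [-0.001, -0.0, -1.0]]
contact_force: [-0.2, -5.8, -4.9]
width: 19.3
grip_force: 58.6
[ 541.608 -181.559  235.179] [-0.22  -5.827 -4.854] [-0.845 -0.115  0.184] along 5.828824444386736
prong local -15.107926267322442 -2.517020432298005 255.41745775935027
theta [0.058 0.069 0.076]
```

```bash
python3 -m crank '{"rot":[[0,0,0],[0,0,0]],"dp":[[0.0005,0,0],[0,0,0]],"gripper":[0,0]}'; python3 st.py
```

```text
t: 10.2
position: [541.6, -181.5, 235.2]
tcp_rot: [[0.061, 0.998, -0.0], [0.998, -0.061, -0.002], [-0.002, -0.0, -1.0]]
contact_force: [0.7, -7.2, -4.2]
width: 19.4
grip_force: 58.6
[ 541.587 -181.465  235.158] [ 0.678 -7.195 -4.221] [-0.969 -0.126  0.271] along 7.140044751822112
prong local -15.200898618235062 -2.58966967126195 255.49596970717317
theta [0.057 0.069 0.076]
```

```bash
python3 -m crank '{"rot":[[0,0,0],[0,0,0],[0,0,0]],"dp":[[0.0005,0,0],[0.0005,0,0],[0,0,0]],"gripper":[0,0,0]}'; python3 st.py
```

```text
t: 10.55
position: [541.6, -181.3, 235.2]
tcp_rot: [[0.062, 0.998, -0.0], [0.998, -0.062, -0.003], [-0.003, 0.0, -1.0]]
contact_force: [1.2, -9.3, -4.7]
width: 19.0
grip_force: 58.5
[ 541.611 -181.259  235.164] [ 1.156 -9.341 -4.69 ] [-1.256 -0.24   0.353] along 9.252376485462943
prong local -15.408465833621953 -2.6603898862517257 255.71495335560238
theta [0.056 0.066 0.074]
```

```bash
python3 -m crank '{"rot":[[0,0,0],[0,0,0],[0,0,0]],"dp":[[0.0005,0,0],[0.0005,0,0],[0,0,0]],"gripper":[0,0,0]}'; python3 st.py
```

```text
t: 10.9
position: [541.6, -181.1, 235.2]
tcp_rot: [[0.062, 0.998, -0.0], [0.998, -0.062, -0.004], [-0.004, 0.0, -1.0]]
contact_force: [1.7, -10.5, -5.2]
width: 19.1
grip_force: 58.5
[ 541.612 -181.058  235.151] [  1.667 -10.511  -5.175] [-1.48  -0.186  0.291] along 10.388928870687607
prong local -15.609604512787453 -2.77276839211806 255.90135687215994
theta [0.054 0.065 0.073]
```

```bash
python3 -m crank '{"rot":[[0,0,0],[0,0,0],[0,0,0]],"dp":[[0.0005,0,0],[0.0005,0,0],[0,0,0]],"gripper":[0,0,0]}'; python3 st.py
```

```text
t: 11.25
position: [541.3, -180.4, 235.1]
tcp_rot: [[0.063, 0.998, -0.001], [0.998, -0.063, -0.004], [-0.004, -0.001, -1.0]]
contact_force: [-0.2, -9.9, -4.9]
width: 19.1
grip_force: 58.7
[ 541.307 -180.353  235.08 ] [-0.161 -9.939 -4.923] [-1.544 -0.052  0.171] along 9.928955475999999
prong local -16.29477748551506 -3.2669104755739937 255.87753761239824
theta [0.045 0.056 0.063]
```

```bash
python3 -m crank '{"rot":[[0,0,0],[0,0,0],[0,0,0]],"dp":[[0.0005,0,0],[0.0005,0,0],[0,0,0]],"gripper":[0,0,0]}'; python3 st.py
```

```text
t: 11.6
position: [541.1, -179.8, 235.1]
tcp_rot: [[0.063, 0.998, -0.001], [0.998, -0.063, -0.004], [-0.004, -0.001, -1.0]]
contact_force: [-1.5, -10.7, -3.8]
width: 19.4
grip_force: 58.8
[ 541.144 -179.826  235.088] [ -1.469 -10.706  -3.757] [-1.787  0.06   0.128] along 10.77305305639283
prong local -16.812151655599823 -3.5718007285795332 256.0089377993133
theta [0.04  0.051 0.059]
```

```bash
python3 -m crank '{"rot":[[0,0,0],[0,0,0],[0,0,0]],"dp":[[0.0005,0,0],[0.0005,0,0],[0,0,0]],"gripper":[0,0,0]}'; python3 st.py
```

```text
t: 11.95
position: [541.3, -177.8, 235.1]
tcp_rot: [[0.063, 0.998, -0.001], [0.998, -0.063, -0.003], [-0.003, -0.001, -1.0]]
contact_force: [-0.0, -9.0, -4.2]
width: 19.4
grip_force: 58.8
[ 541.342 -177.814  235.129] [-0.03  -9.015 -4.231] [-1.53   0.001  0.061] along 8.999244123306934
prong local -18.830464566182783 -3.365675045556997 255.79890771723137
theta [0.017 0.029 0.037]
```

```bash
python3 -m crank '{"rot":[[0,0,0],[0,0,0],[0,0,0]],"dp":[[0.0005,0,0],[0.0005,0,0],[0,0,0]],"gripper":[0,0,0]}'; python3 st.py
```

```text
t: 12.3
position: [541.4, -177.8, 235.2]
tcp_rot: [[0.063, 0.998, -0.001], [0.998, -0.063, -0.004], [-0.004, -0.001, -1.0]]
contact_force: [-0.3, -10.6, -4.1]
width: 19.2
grip_force: 58.8
[ 541.358 -177.795  235.15 ] [ -0.296 -10.573  -4.149] [-1.823  0.043  0.118] along 10.56997507142975
prong local -18.85146182978724 -3.4523834082264533 256.0750856905685
theta [0.016 0.027 0.035]
```

The eye jumped 2 mm with the load dropping, and it is now against a rigid stop, which suggests a snap. I'll relax the pull and check that it holds.

```bash
python3 -m crank '{"rot":[[0,0,0],[0,0,0],[0,0,0],[0,0,0],[0,0,0],[0,0,0],[0,0,0]],"dp":[[-0.001,0,0],[-0.001,0,0],[-0.001,0,0],[-0.001,0,0],[-0.001,0,0],[-0.001,0,0],[0,0,0]],"gripper":[0,0,0,0,0,0,0]}'; python3 st.py
```

```text
t: 13.05
position: [542.2, -178.9, 235.6]
tcp_rot: [[0.059, 0.998, 0.001], [0.998, -0.059, 0.001], [0.001, 0.001, -1.0]]
contact_force: [0.4, 0.2, -0.5]
width: 19.4
grip_force: 59.2
[ 542.224 -178.857  235.556] [ 0.398  0.197 -0.545] [ 0.064 -0.021  0.008] along -0.22086516887726843
prong local -17.841626586099075 -1.7024368239201637 255.27515072876068
theta [0.022 0.033 0.04 ]
```

```bash
python3 -m crank '{"rot":[[0,0,0],[0,0,0],[0,0,0],[0,0,0],[0,0,0]],"dp":[[-0.001,0,0],[-0.001,0,0],[-0.001,0,0],[-0.001,0,0],[0,0,0]],"gripper":[0,0,0,0,0]}'; python3 st.py; python3 - <<'E'
from h import *
d=vision.get_image("side")
cv2.imwrite("pics/side5.png",cv2.resize(d["color"][100:170,285:365],None,fx=7.5,fy=7.5,interpolation=2)[:,:,::-1])
E
```

```text
t: 13.6
position: [541.5, -184.3, 235.3]
tcp_rot: [[0.061, 0.998, 0.0], [0.998, -0.061, -0.0], [-0.0, 0.0, -1.0]]
contact_force: [-0.4, -0.6, -1.3]
width: 19.1
grip_force: 59.2
[ 541.55  -184.329  235.313] [-0.419 -0.635 -1.343] [-0.015  0.018  0.035] along 0.6588601542421054
prong local -12.339744589188497 -2.3502307150403308 255.33078306882103
theta [0.021 0.032 0.039]
```

View pics/side5.png

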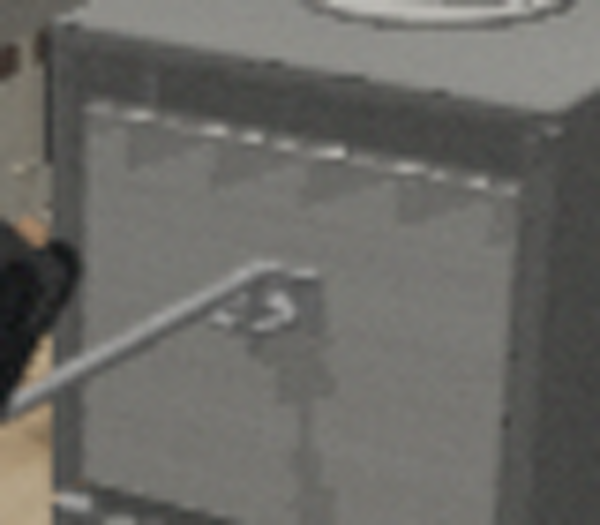

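The flap is upright and stays shut with the prong slack in the ring (crop ~(265,300)). Lifting straight out.

```bash
python3 -m crank '{"rot":[[0,0,0],[0,0,0],[0,0,0],[0,0,0],[0,0,0]],"dp":[[0,0,-0.003],[0,0,-0.003],[0,0,-0.003],[0,0,-0.003],[0,0,0]],"gripper":[0,0,0,0,0]}'; python3 st.py
```

```text
t: 14.2
position: [541.9, -184.2, 247.9]
tcp_rot: [[0.06, 0.998, 0.001], [0.998, -0.06, -0.0], [-0.0, 0.001, -1.0]]
contact_force: [0.6, -0.4, -1.1]
width: 19.4
grip_force: 59.2
[ 541.922 -184.16   247.93 ] [ 0.569 -0.424 -1.14 ] [-0.019  0.02  -0.028] along 0.3883431889167949
prong local -12.530816392604635 -1.922127701616621 267.98500986137066
theta [0.022 0.032 0.04 ]
```

```bash
python3 -m crank '{"rot":[[0,0,0],[0,0,0],[0,0,0],[0,0,0],[0,0,0],[0,0,0],[0,0,0],[0,0,0]],"dp":[[0,0,-0.006],[0,0,-0.008],[0,0,-0.008],[0,0,0],[0.015,0,0],[0.025,0,0],[0.02,0,0],[0,0,0]],"gripper":[0,0,0,0,0,0,0,0]}'; python3 st.py
```

```text
t: 15.05
position: [545.4, -118.8, 269.3]
tcp_rot: [[0.054, 0.999, -0.0], [0.999, -0.054, 0.003], [0.003, -0.0, -1.0]]
contact_force: [0.5, 0.8, -1.1]
width: 19.2
grip_force: 59.2
[ 545.375 -118.782  269.3  ] [ 0.531  0.753 -1.07 ] [0.05  0.001 0.018] along -0.7831696909788726
prong local -77.99196187550174 -1.070769731423058 288.631195337835
theta [0.022 0.033 0.041]
```

```bash
python3 -m crank '{"rot":[[0,0,-2.63],[0,0,0],[0,0,0],[0,0,0],[0,0,0],[0,0,0],[0,0,0],[0,0,0],[0,0,0],[0,0,0]],"dp":[[0,0,0],[0.0154,-0.0225,0],[0.015,-0.022,0],[0.015,-0.022,0],[0,0,0.03],[0,0,0.045],[0,0,0.045],[0,0,0.035],[0,0,0.014],[0,0,0]],"gripper":[0,0,0,0,0,0,0,0,0,0]}'
python3 - <<'E'
from h import *
np.set_printoptions(precision=2,suppress=True)
d=vision.get_image("side");t=vision.get_image("top")
s=read_state();print(s["position"],s["tcp_rot"])
P=s["position"]+np.array([0,0,20]);tx=s["tcp_rot"][:,0]
for k in(-76.8,46.8,211.8):
  q=P-tx*k;print(k,q,proj(d,q),proj(t,q))
print("tip",proj(d,P-tx*211.8-[0,0,26]))
p1,p2=proj(d,P-tx*211.8),proj(t,P-tx*211.8)
a=cv2.resize(d["color"][190:340,215:345],None,fx=3.5,fy=3.5,interpolation=2);b=cv2.resize(t["color"][225:270,200:310],None,fx=3,fy=3,interpolation=2)
c=np.zeros((525,795,3),np.uint8);c[:,:455]=a;c[:135,460:790]=b;cv2.imwrite("pics/r6.png",c[:,:,::-1])
E
```

```text
t: 16.1
position: [477.7, -78.2, 98.2]
tcp_rot: [[0.015, 1.0, -0.005], [1.0, -0.015, 0.0], [0.0, -0.005, -1.0]]
contact_force: [0.5, 0.3, -1.3]
width: 19.3
grip_force: 59.2
[479.7  -78.18 100.55] [[ 0.02  1.    0.  ]
 [ 1.   -0.02 -0.  ]
 [-0.    0.   -1.  ]]
-76.8 [480.86  -1.39 120.53] [238.   281.45] [142.67 243.11]
46.8 [ 479.   -124.97  120.56] [276.93 246.58] [207.55 242.98]
211.8 [ 476.52 -289.96  120.59] [317.31 210.41] [294.02 242.82]
tip [316.99 220.37]
```

View pics/r6.png

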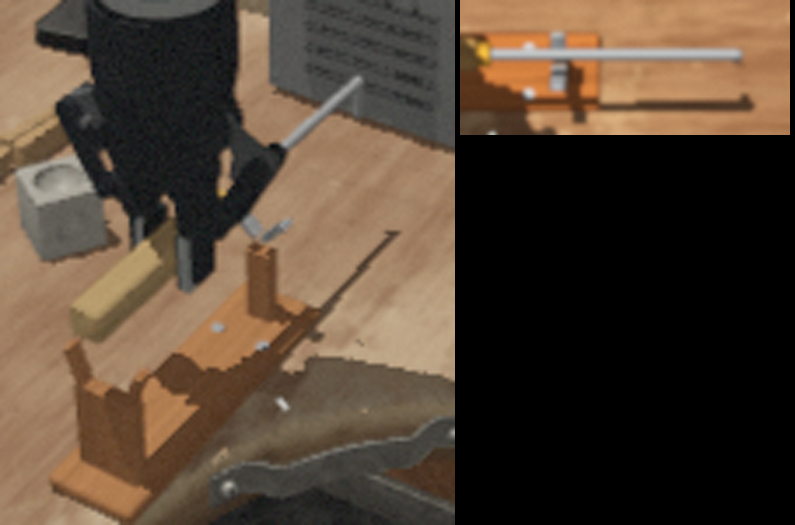

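Over the rest: rod end at crop (360,79), in line with the fork and cheeks, with the nose only about 2 px low. I'll correct 6 mm along the pole and about 0.7° of pitch, then lower.

```bash
python3 -m crank '{"rot":[[0,-0.7,0],[0,0,-0.2],[0,0,0],[0,0,0],[0,0,0],[0,0,0]],"dp":[[0.006,0,0],[0,0,0],[0,0,0.012],[0,0,0.012],[0,0,0.008],[0,0,0]],"gripper":[0,0,0,0,0,0]}'; python3 -c "
from bench import read_state as r
s=r();print(s['position'],s['tcp_rot'],s['contact_force'])"
```

```text
t: 16.8
position: [478.3, -72.4, 66.8]
tcp_rot: [[0.011, 1.0, -0.003], [1.0, -0.011, -0.012], [-0.012, -0.003, -1.0]]
contact_force: [0.7, 0.5, -1.8]
width: 19.2
grip_force: 59.2
[478.28146685 -72.42412299  66.78719042] [[ 0.01120254  0.99993205 -0.00322529]
 [ 0.99986371 -0.01124077 -0.01209172]
 [-0.01212715 -0.00308939 -0.99992169]] [ 0.66420615  0.52762557 -1.75190451]
```

```bash
python3 -m crank '{"rot":[[0,0,0],[0,0,0],[0,0,0],[0,0,0],[0,0,0],[0,0,0]],"dp":[[0,0.001,0.003],[0,0,0.003],[0,0,0.002],[0,0,0.002],[0,0,0.001],[0,0,0]],"gripper":[0,0,0,0,0,0]}'; python3 -c "
from bench import read_state as r
s=r();print(s['position'],s['tcp_rot'],s['contact_force'],s['torque'])"
```

```text
t: 17.4
position: [480.4, -72.4, 57.3]
tcp_rot: [[0.011, 1.0, -0.0], [1.0, -0.011, -0.012], [-0.012, -0.0, -1.0]]
contact_force: [-0.6, 0.3, -2.0]
width: 19.0
grip_force: 59.2
[480.35289149 -72.39428914  57.29088806] [[ 1.10136417e-02  9.99939291e-01 -3.36424778e-04]
 [ 9.99864124e-01 -1.10169394e-02 -1.22621618e-02]
 [-1.22651237e-02 -2.01328010e-04 -9.99924760e-01]] [-0.59533262  0.29512885 -2.02791434] [ 0.05067678  0.00636344 -0.05972132]
```

```bash
python3 -m crank '{"rot":[[0,0,0],[0,0,0],[0,0,0],[0,0,0],[0,0,0]],"dp":[[0,-0.0005,0.001],[0,0,0.0005],[0,0,0.0005],[0,0,0.0003],[0,0,0]],"gripper":[0,0,0,0,0]}'; python3 -c "
from bench import read_state as r
s=r();print(s['position'],s['contact_force'],s['torque'])"
```

```text
t: 17.9
position: [479.8, -72.5, 55.7]
tcp_rot: [[0.011, 1.0, -0.0], [1.0, -0.011, -0.013], [-0.013, 0.0, -1.0]]
contact_force: [-2.2, 0.2, 7.9]
width: 18.8
grip_force: 60.7
[479.76889197 -72.47730853  55.72363076] [-2.19970084  0.2172273   7.85012423] [-0.18757409  0.44417689 -0.13606825]
```

```bash
python3 -m crank '{"rot":[[0,0,0],[0,0,0],[0,0,0],[0,0,0],[0,0,0],[0,0,0],[0,0,0],[0,0,0],[0,0,0],[0,0,0],[0,0,0]],"dp":[[0,0,0],[0,0,0],[0,0,0],[0,0,0],[0,0,0],[0,0,0],[0,0,-0.02],[0,0,-0.04],[0,0,-0.04],[0,0,-0.04],[0,0,0]],"gripper":[1,1,1,1,1,1,1,1,1,1,1]}'
python3 -m crank '{"rot":[[0,0,0],[0,0,0],[0,0,0],[0,0,0],[0,0,0]],"dp":[[0,-0.01,-0.03],[0.04,-0.02,0],[0.04,0,0],[0.04,0,0],[0,0,0]],"gripper":[1,1,1,1,1]}'
python3 st.py; python3 - <<'E'
from h import *
np.set_printoptions(precision=1,suppress=True)
d=vision.get_image("side");t=vision.get_image("top");T=cloud(t)
m=(T[...,2]>60)&(T[...,2]<95);m[:,:130]=0;m[:,310:]=0;m[:225]=0;m[265:]=0
for u in (154,166,190,214,238,262,286):
    k=m[:,u]
    if k.any(): print(u,T[k,u].mean(0),k.sum())
row=t["color"][244:249].astype(int).mean(0);print([row[u][2].round() for u in range(284,294)])
c=np.hstack([cv2.resize(d["color"][85:345,200:400],None,fx=2,fy=2,interpolation=2),cv2.resize(t["color"][110:370,120:320],None,fx=2,fy=2,interpolation=2)])
cv2.imwrite("pics/f7.png",c[:,:,::-1])
E
```

```text
t: 19.0
position: [483.3, -70.7, 199.7]
tcp_rot: [[0.011, 1.0, 0.01], [1.0, -0.011, -0.013], [-0.013, 0.01, -1.0]]
contact_force: [2.4, 0.5, -1.0]
width: 85.1
grip_force: 0.0
t: 19.5
position: [451.0, 56.0, 223.6]
tcp_rot: [[0.002, 1.0, 0.001], [1.0, -0.002, -0.009], [-0.009, 0.001, -1.0]]
contact_force: [-0.1, 0.5, -0.6]
width: 85.5
grip_force: 0.0
[451.035  56.031 223.561] [-0.094  0.519 -0.626] [ 0.062 -0.007 -0.005] along -0.5120256246265126
prong local -247.12267888448827 -94.75467573703683 245.42180893031806
theta [0.025 0.035 0.041]
154 [482.2 -15.4  84.5] 22
166 [480.9 -39.5  86.7] 10
190 [480.2 -86.6  85.6] 10
214 [ 479.  -133.3   79.3] 3
238 [ 478.3 -180.9   78.5] 3
262 [ 476.4 -228.6   79. ] 4
286 [ 475.7 -276.3   77.9] 4
[np.float64(139.0), np.float64(138.0), np.float64(137.0), np.float64(136.0), np.float64(131.0), np.float64(114.0), np.float64(94.0), np.float64(83.0), np.float64(78.0), np.float64(74.0)]
```

View pics/f7.png

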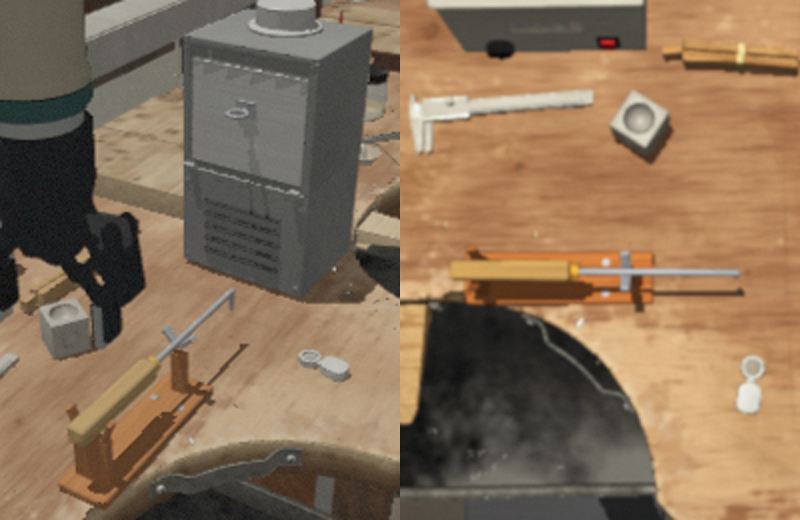

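The flap is upright with the ring free at crop (238,113). The pole lies in the cheeks and fork as before, within about 1 mm, and the bystanders haven't moved. Handing in.

```bash
python3 -c "
from bench import workorder
print(workorder.job_done())"
```

```text
the job is handed in; nothing more can be done
None
```

The job is handed in at about 20 s: the flap is shut and holding on its catch, the pole is unhooked and back on its rest to within about 1 mm of its start, and the other things look unmoved; the highest pull I read was about 11 N.

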